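# Slide the doming block's carrier into its notch and bolt it

### The job

Push the wooden carrier board, with the steel doming block on it, along the rails of its jig towards the bolt end until it drops fully into the locating notches. Then push the steel bolt by its post all the way in over the board's edge to lock it. Only push: never lift the board, leave the green bottle, the brass tin and the tape roll where they are, and finish clear of everything.

Things in the scene. Friction and masses are not known exactly. Their poses are not given: they have to be found in the camera images.
- jig: Fixed jig: wooden base 260 x 112 mm, two aluminium rails between side cheeks. Origin: centre of its underside, on the bench. x = the way to push the board, along the rails; z up; y = towards the bolt side. Rail tops 28 mm above the bench; cheeks at y = +-47 to 56 mm, tops at 42 mm. Rails run on past the seat, no end stop; the notches' upright walls stop a dropped board.
- seat (a point): Point on the jig (jig's axes), on the centreline at rail-top height, 40 mm along +x from the jig's origin. When the board is home its origin lies here, give or take 2.5 mm along x and 2 mm sideways, and its rear face stands 45 mm towards -x.
- carrier: Loose wooden board 90 x 90 x 12 mm with a 34 mm steel doming block fixed on it, 0.73 kg. Origin: centre of the board's underside; axes as the jig's. It rides on 8 mm lugs: origin 8 mm above the rail tops, 55 to 100 mm short of the seat. Front and rear lugs run in different tracks, so they drop only at the seat: the board sinks 8 mm and lies on the rails. Sliding takes about 2 to 6 N.
- push_face (a point): On the board: middle of its flat upright rear face (facing -x), 45 mm behind the board's origin and 18 mm above it. The face is the board's rear end and a raised bar on it, 70 mm wide, 12 mm thick; it reaches from the board's underside to 30 mm above that. Push here towards +x. Behind it there are only the rails.
- bolt (a joint): Sliding steel bolt, in m: 0 = drawn back, 0.020 = fully in against its stop, 13 mm over the board's edge. Slides along the jig's -y, abreast of the seat; takes 2 to 3 N and stays where left; starts at 0 to 0.003. Its plate's underside is 43 mm above the bench: 3 mm above the board when home, but it hits the edge of a board that has not dropped.
- bolt_post (a point): Centre of the bolt's upright round post, 12 mm thick with a 16 mm head; it stands free from 51 to 79 mm above the bench, this point at 64 mm. It is 85 mm from the jig's centreline (along +y) drawn back, 65 mm fully in. Push its outer side along the jig's -y. The bracket below is 40 mm high and ends 96 mm from the centreline; guides 56 to 73 mm from the centreline reach 56 mm high.
- ink: Bystander: small green bottle with screw cap, 35 x 35 x 40 mm; origin at the centre of its underside. Leave alone.
- tin: Bystander: small round brass tin, 51 mm across, 19 mm high; origin at the centre of its underside. Leave alone.
- tape_roll: Bystander: roll of masking tape lying flat left of the jig, 66 mm across, 19 mm high; origin at the centre of its underside. Leave alone.
Mind the look-alikes: they are no part of the job. There is more than one size of the carrier; the job needs the larger.

How it is judged:
On the way, in this order (a step that is already met when the one before it is completed fails the run):
1. the board has dropped into the notches while the bolt is still drawn back (z of carrier in the frame of seat below 0.003 m and x of carrier in the frame of seat between -0.006 and 0.006 m and y of carrier in the frame of seat between -0.006 and 0.006 m and angle between carrier's own z axis and vertical below 0.04 rad and value of joint bolt below 0.008 m), for 0.2 s.
2. the bolt is pushed in over the board (z of carrier in the frame of seat below 0.003 m and x of carrier in the frame of seat between -0.006 and 0.006 m and y of carrier in the frame of seat between -0.006 and 0.006 m and angle between carrier's own z axis and vertical below 0.04 rad and value of joint bolt above 0.017 m), for 0.2 s.
At the end, for the whole second after the job is handed in: The board lies flat in the notches (underside within 3 mm of the rail tops, origin within 6 mm of the seat along and across the rails, tilt under 0.04 rad), the bolt is in by more than 17 of its 20 mm, all at rest (all of step 2 and linear speed of carrier below 0.01 m/s and velocity of joint bolt below 0.01 m/s); the robot touches nothing.
It fails at once if the board is lifted (more than 10 mm above its riding height) (z of carrier in the frame of seat above 0.018 m).
It fails at once if the board is tipped over 0.25 rad (angle between carrier's own z axis and vertical above 0.25 rad).
It fails at once if the green bottle is disturbed (moved over 15 mm) (distance of ink from where it was at the start of the episode above 0.015 m).
It fails at once if the small brass tin is disturbed (moved over 15 mm) (distance of tin from where it was at the start of the episode above 0.015 m).
It fails at once if the tape roll is disturbed (moved over 15 mm) (distance of tape_roll from where it was at the start of the episode above 0.015 m).
It also fails if it takes over 54 s, if anything falls off the work surface, if the arm or the gripper's body presses on something with over 40 N, if the wrist force passes 120 N, or if a joint passes its speed limit or range.

### The arm

A 7-joint arm with a two-finger parallel gripper is mounted at the origin on a cart in front of the work surface, level with it; the furniture and walls round the work are solid. World frame = base frame: x ahead of the robot, y to its left, z up, the work surface at z = 0. Lengths are in m, angles in rad, forces in N, time in s.
With the tool pointing down it reaches from about 0.425 to 0.95 m from the base axis. Payload 4.7 kg.
Tool frame: the origin (TCP) lies on the centre line of the jaws, within the pads' length; the fingertips stand robot.nose_length ahead of it and the grasp point (between the pads) lies 8 mm behind it (robot.nose_length is the distance from the TCP to the fingertips, in m); z points along the fingers, y is the line along which they close (so a half turn about z gives the same grasp; the last joint's range is limited). The gripper opens to 85 mm and grips with 20 to 120 N. Pads are 22 mm wide; open, the fingers measure 114 mm over their backs; the gripper's body (76 mm by 85 mm) begins 54 mm behind the grasp point. The pads swing forward as they close: fully open they stand 13 mm farther back than shut.
Start: joints at [-1.302, 0.469, -0.049, 1.532, 0.024, 1.141, -0.082], TCP at [0.198, 0.645, 0.242] pointing down, gripper open.
Joint ranges: [-2.59, 2.59], [-0.33, 1.99], [-1.39, 1.29], [0.1, 2.45], [-1.04, 4.18], [0.21, 1.99], [-2.66, 2.66]. Speed limits (rad/s): [2.57, 2.57, 3.14, 3.14, 3.14, 3.14, 3.14].

### API

Orientations are given as [roll, pitch, yaw] about the fixed x, y, z axes, in that order (R = Rz(yaw) Ry(pitch) Rx(roll)).
In Python, from plant import robot gives the robot as it stands. Calls block until the motion is done:
- robot.goto(position, orientation): joint-space move of the TCP to a pose.
- robot.move_straight(position, vel=0.15, attitude=None, contact_N=None): straight line of the TCP; attitude=None keeps the orientation; vel is the mean speed in m/s. With contact_N (N) it stops when the force on the tool has changed by that much, and returns True; else False.
- robot.move_joints(angles): joint-space move.
- robot.grip(opening, strength=None): opening from 0.0 (shut) to 1.0 (fully open); strength is the grip in N (None keeps the last); returns when the fingers have stopped.
- robot.sleep(seconds).
- robot.inverse_kinematics(position, orientation): joint angles nearest the present ones, or None.
- robot.sense(): the state.
- robot.grab_frame(name): name is "scene" or "side" or "wrist"; returns a dict with "image" (384x512x3 uint8, red, green, blue), "range_z" (384x512 float32, m along the optical axis (not along the pixel's ray), 0 where there is no reading), "fx", "fy", "cx", "cy" (pixels), "R" (3x3) and "t" (3): a world point X has camera coordinates R X + t. Camera axes: x right, y down, z forward; pixel columns grow to the right and rows downward; lengths in m; the calibration is good to about 2 mm. The wrist camera is an equidistant fisheye: a pixel r from the principal point sees the ray r / f radians off the axis. A picture is of the moment at which its call begins.
A pose or a line that the arm cannot do raises robot.IKError and nothing moves.
- robot.close_job(): hands the job in; it is judged then, once.
The state is a dict: "t": time; "joint_pos": joint angles; "joint_velocities": joint speeds; "effort": joint torques, N m; "tcp_pos": TCP position; "tcp_rot": TCP orientation; "wrist_force": force on the tool from outside, world axes, zero at the start; "torque": the same for the moment, N m; "opening": opening from 0.0 (shut) to 1.0 (fully open); "gripper_force": force on a finger pad.
Only numpy, scipy, OpenCV 4.12 (cv2) and the standard library are available. Lean on these libraries where they do the work, as an engineer would, in place of code of your own. Each camera call takes 0.05 s, during which the arm holds its last target. There are 200 camera calls.

## Working session

There is one attempt and no reset: what is moved stays moved. The work goes in short steps, each a Python script; the robot and the scene stay as the last script left them, time stands still between calls to the robot, and variables do not carry over. Pictures are saved under pics/ and viewed, at most 10 in all, crops included, and the job is handed in when it is done.

```bash
mkdir -p pics; ls; python3 - <<'E'
from plant import robot
import cv2,numpy as np,pickle
fr={n:robot.grab_frame(n) for n in("scene","side")}
pickle.dump(fr,open("f0.pkl","wb"))
for n,f in fr.items():
    cv2.imwrite(f"pics/{n}0.png",cv2.resize(f["image"][...,::-1],None,fx=1.5,fy=1.5,interpolation=cv2.INTER_CUBIC))
    print(n,f["fx"],f["R"].round(3).tolist(),f["t"],(f["range_z"]>0).mean())
s=robot.sense();print(s["t"],s["tcp_pos"],s["tcp_rot"],s["opening"],s["wrist_force"],robot.nose_length)
E
```

```text
pics
scene 357.45633990494315 [[0.799, -0.602, 0.002], [-0.457, -0.608, -0.649], [0.392, 0.517, -0.761]] [-0.32787731  0.43480221  0.68042584] 0.9959971110026041
side 409.5442854667906 [[-0.997, -0.072, -0.012], [-0.045, 0.735, -0.677], [0.058, -0.675, -0.736]] [ 0.59006629 -0.07216197  1.33469344] 0.9958902994791666
0.1 [0.19788706 0.64480731 0.24135739] [-3.13982524e+00  6.55452826e-05  2.84381943e+00] 1.002650011058341 [-0.60512524  0.26135603  0.36543625] 0.011
```

View pics/scene0.png

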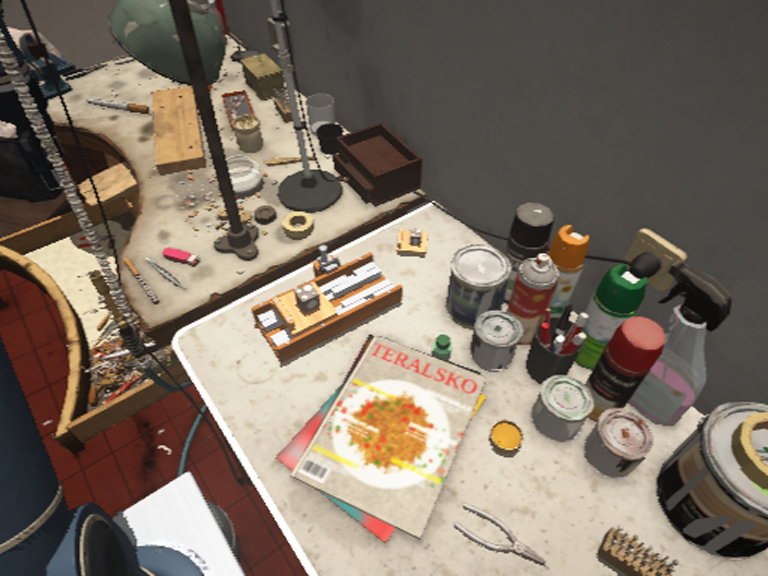

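View pics/side0.png

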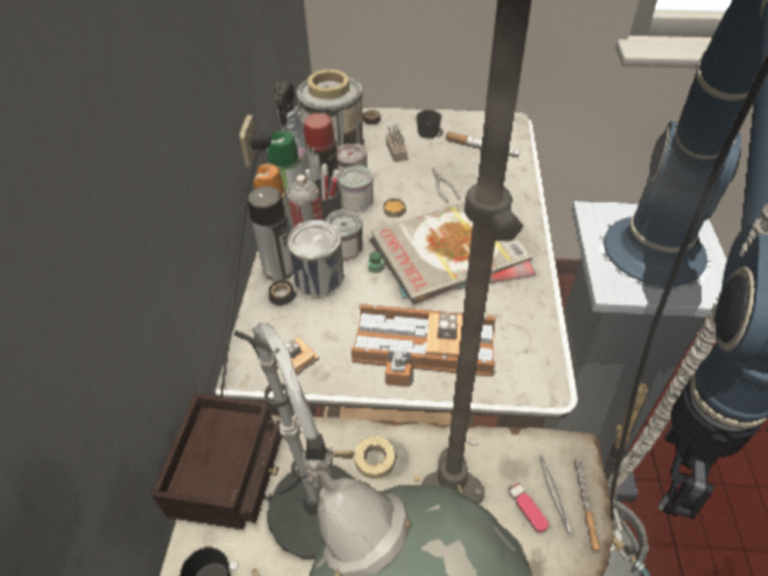

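The scene view (1.5x) shows the jig at about (328,305), with the carrier at its near-left end and the bolt post at (325,258). The small look-alike is at (411,242) and the green bottle at (442,346). In the side view the jig is at (425,340) and the post at (399,360). A lamp pole stands behind it. Next I'll rectify both views.

```bash
cat > h.py <<'E'
import numpy as np,cv2,pickle
def cloud(f):
    v,u=np.indices(f["range_z"].shape);z=f["range_z"]
    P=np.stack([(u-f["cx"])/f["fx"]*z,(v-f["cy"])/f["fy"]*z,z],-1)
    return (P-f["t"])@f["R"]
def ray(f,u,v):  # pinhole
    d=f["R"].T@np.array([(u-f["cx"])/f["fx"],(v-f["cy"])/f["fy"],1]);return -f["R"].T@f["t"],d
def proj(f,X):
    c=np.asarray(X)@f["R"].T+f["t"];return c[...,:2]/c[...,2:]*[f["fx"],f["fy"]]+[f["cx"],f["cy"]]
def onplane(f,u,v,z):
    o,d=ray(f,u,v);return o+d*(z-o[2])/d[2]
def tri(f,p,g,q):
    o,d=ray(f,*p);a,b=ray(g,*q);s=np.linalg.lstsq(np.c_[d,-b],a-o,rcond=None)[0]
    A,B=o+d*s[0],a+b*s[1];return (A+B)/2,np.linalg.norm(A-B)
E
python3 - <<'E'
from h import *
fr=pickle.load(open("f0.pkl","rb"))
for n,px in(("scene",[(328,305),(325,258),(411,242),(442,346),(506,437),(297,225),(400,300),(256,318),(235,240)]),("side",[(425,340),(399,360),(375,458),(375,262),(395,207),(470,350),(455,470)])):
    C=cloud(fr[n])
    for u,v in px: print(n,(u,v),C[int(v/1.5),int(u/1.5)].round(3))
f,g=fr["scene"],fr["side"]
a=cv2.resize(f["image"][195:0+245+0,160:275][...,::-1] if 0 else f["image"][155:245,160:275][...,::-1],None,fx=6,fy=6,interpolation=cv2.INTER_CUBIC)
b=cv2.resize(g["image"][195:262,228:338][...,::-1],None,fx=7,fy=7,interpolation=cv2.INTER_CUBIC)
cv2.imwrite("pics/a.png",a);cv2.imwrite("pics/b.png",b)
E
```

```text
scene (328, 305) [0.478 0.271 0.048]
scene (325, 258) [0.535 0.367 0.054]
scene (411, 242) [0.722 0.33  0.018]
scene (442, 346) [0.591 0.084 0.037]
scene (506, 437) [ 0.569 -0.098  0.015]
scene (297, 225) [ 0.568  0.539 -0.003]
scene (400, 300) [0.611 0.228 0.006]
scene (256, 318) [0.366 0.345 0.018]
scene (235, 240) [0.424 0.539 0.035]
side (425, 340) [0.49  0.285 0.013]
side (399, 360) [0.534 0.377 0.07 ]
side (375, 458) [ 0.565  0.524 -0.001]
side (375, 262) [0.598 0.1   0.03 ]
side (395, 207) [ 0.569 -0.091  0.016]
side (470, 350) [0.443 0.559 0.354]
side (455, 470) [0.439 0.565 0.058]
```

View pics/a.png

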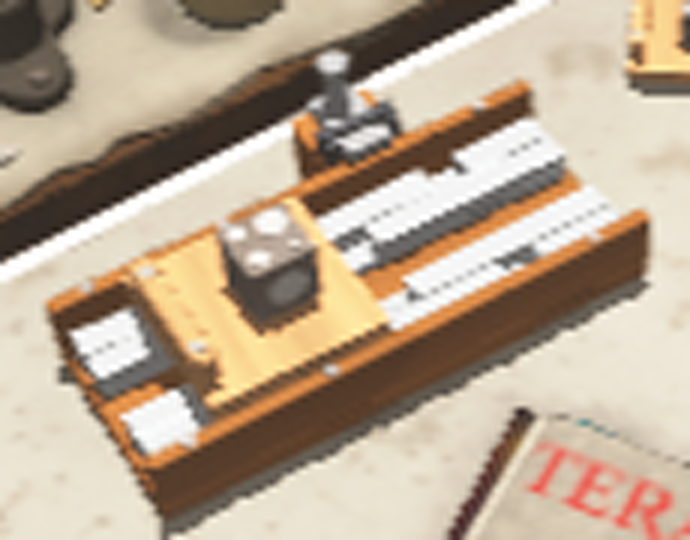

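View pics/b.png

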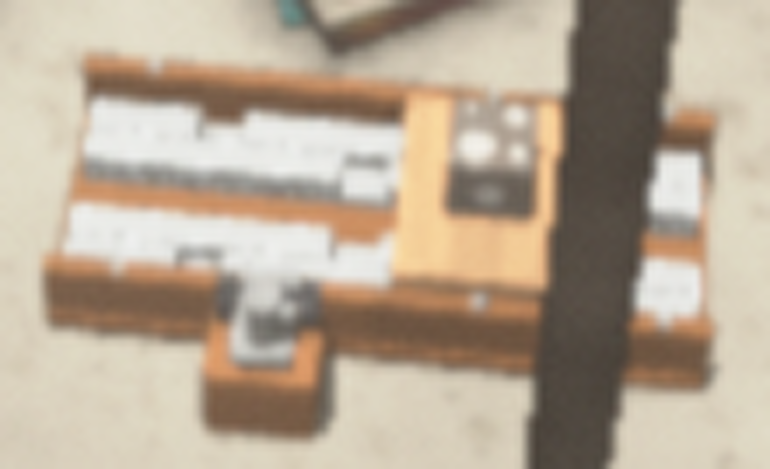

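Crop a shows the jig with the board on the rails and the bolt drawn back. The outer cheek corners are at about (47,305), (155,465), (648,215) and (528,88). In crop b the same corners are at (712,328), (712,115), (85,60) and (45,260). The lamp pole hides part of the board's rear end. Next I'll triangulate, fit the jig pose and map obstacles along the arm's path.

```bash
cat >> h.py <<'E'
A=lambda u,v:(u/6+160-.4,v/6+155-.4)
B=lambda u,v:(u/7+228-.4,v/7+195-.4)
E
python3 - <<'E'
from h import *
from scipy.optimize import least_squares
fr=pickle.load(open("f0.pkl","rb"));f,g=fr["scene"],fr["side"]
L=dict(rl=((47,305),(712,328)),rr=((155,465),(712,115)),fr=((648,215),(85,60)),fl=((528,88),(45,260)))
J=dict(rl=(-130,56),rr=(-130,-56),fr=(130,-56),fl=(130,56))
for k,(a,b) in L.items():
    X,e=tri(f,A(*a),g,B(*b));print(k,X.round(4),e.round(4),onplane(f,*A(*a),.042).round(4)[:2],onplane(g,*B(*b),.042).round(4)[:2])
def w(p,x,y,z):
    c,s=np.cos(p[2]),np.sin(p[2]);return np.array([p[0]+c*x-s*y,p[1]+s*x+c*y,z])
def res(p,cams=(0,1)):
    r=[]
    for k,(a,b) in L.items():
        X=w(p,*np.array(J[k])/1e3,.042)
        if 0 in cams:r+=list(proj(f,X)-A(*a))
        if 1 in cams:r+=list(proj(g,X)-B(*b))
    return np.array(r)
for c in((0,1),(0,),(1,)):
    s=least_squares(res,[.49,.28,0],args=(c,));print(c,s.x.round(4),abs(s.fun).max().round(2))
p=least_squares(res,[.49,.28,0]).x
inv=lambda X:((X[0]-p[0])*np.cos(p[2])+(X[1]-p[1])*np.sin(p[2]),-(X[0]-p[0])*np.sin(p[2])+(X[1]-p[1])*np.cos(p[2]))
X,e=tri(f,A(332,62),g,B(262,282));print("head",X.round(4),e,np.round(inv(X),4))
# board front top corners (z=.048): scene
for n,q in(("f+",(297,200)),("f-",(388,325)),("r-bar",(215,405)),("r+bar",(135,270))):
    print(n,np.round(inv(onplane(f,*A(*q),.048 if n[0]=="f" else .066)),4))
for n,q in(("f-",(405,95)),("f+",(392,285))): print("side",n,np.round(inv(onplane(g,*B(*q),.048)),4))
# block top z in cloud
Q=np.concatenate([cloud(x).reshape(-1,3) for x in(f,g)])
j=np.stack(inv(Q.T),1)
m=(abs(j[:,1])<.03)&(j[:,0]<.05)&(j[:,0]>-.14)&(Q[:,2]>.04)&(Q[:,2]<.12)
for lo,hi in((.04,.053),(.053,.07),(.07,.1)):
    k=m&(Q[:,2]>lo)&(Q[:,2]<hi);print(lo,k.sum(),np.percentile(j[k,0],[2,98]).round(3),np.median(Q[k,2]).round(3))
# obstacle map: max height per 5 cm cell
print("max z (cm), rows x 0..0.9, cols y -0.2..0.75")
m=(Q[:,2]<1.2)
for x in np.arange(0,.9,.05):
    print("%.2f"%x,*["%3d"%(100*Q[k,2].max()) if (k:=m&(abs(Q[:,0]-x-.025)<.025)&(abs(Q[:,1]-y-.025)<.025)).any() else "  ." for y in np.arange(-.2,.75,.05)])
E
```

```text
rl [0.3661 0.3506 0.0421] 0.0004 [0.3659 0.3507] [0.3663 0.3504]
rr [0.3612 0.2447 0.0414] 0.0008 [0.3615 0.2442] [0.361  0.2453]
fr [0.6176 0.2306 0.0407] 0.001 [0.6175 0.2297] [0.617  0.2319]
fl [0.6228 0.3332 0.0399] 0.0002 [0.6215 0.3315] [0.6226 0.3347]
(0, 1) [ 0.492   0.2898 -0.0579] 1.77
(0,) [ 0.4922  0.2897 -0.0597] 1.76
(1,) [ 0.4917  0.2899 -0.056 ] 1.39
head [0.5358 0.3692 0.0816] 0.0017429987072712302 [0.0391 0.0818]
f+ [-0.0063  0.0419]
f- [-0.0084 -0.0465]
r-bar [-0.0972 -0.0564]
r+bar [-0.0926  0.0299]
side f- [-0.0044 -0.0426]
side f+ [-0.007   0.0524]
0.04 531 [-0.094 -0.006] 0.048
0.053 204 [-0.094 -0.025] 0.064
0.07 321 [-0.057 -0.024] 0.081
max z (cm), rows x 0..0.9, cols y -0.2..0.75
0.00   0   0  27  35  38  35  45  48   .   .   . -49 -49 -66   .   . -34 -36 -33
0.05   0   0   1  32  42  49  49  57  59   .   .   .   .   .   .   . -33 -32 -31
0.10   0   0   0   1   1  48  59  61  62 -91 -69 -68 -68 -90 -90 -90 -34 -29 -30
0.15   0   0   0   0   0   0   0   0 -90 -90  67  67  65  64  10  37  43  47 -32
0.20   0   0   0   0   0   0   0   0   0   0   0   0   0  62
[... 373 characters left out ...]
   2   2   5   8   8   4   0   0  75  60   1   1  39
0.50   0   2   2   2   2   2   2   2   4   3   5   8   0   1   2   2   1   4  38
0.55   0   2   2   2   2   4   4   0   4   3   5   5   0   2   2   2   2   3  55
0.60   8   8   8   2   8   8   3   0   4   3   4   0   0   0   1   3  39  55  55
0.65   8   8  13  13   8  12  12  12   0   0   2   1   0   0   1  11  41  53   1
0.70  20  21  14  13  19  17  12  12   0   1   4   2   0   8   8   8   8   1   5
0.75  27  27  21  21  21  20  20  12   2   0   3   0   0   8   8   8   8   8   5
0.80  27  27  22  21  20  20  20   2   2   0   0   0   0   8   6   6   8   8   5
0.85  45  47  55  57  55  55  57  60  62  64  66  68  70  71  69  64  59  54  48
```

Jig pose is (0.492, 0.290) with yaw -0.058. The triangulated cheek tops come out at 0.040–0.042 m, which matches. The board's rear face is at jig x ≈ -0.095, so the origin is 90 mm short of the seat. The post is at (0.039, 0.082), as expected. Before moving I'll check whether the cable and hose are in the way.

```bash
python3 - <<'E'
from h import *
fr=pickle.load(open("f0.pkl","rb"))
def near(n,pts):
    C=cloud(fr[n]);z=fr[n]["range_z"]
    for u,v in pts:
        i,j=int(v/1.5),int(u/1.5);zz=z[i,j-4:j+5];zz=np.where(zz>0,zz,9);k=j-4+zz.argmin();print(n,(u,v),C[i,k].round(3))
near("side",[(735,150),(700,240),(660,360),(630,440),(610,490)])
near("scene",[(40,40),(70,120),(105,210),(125,300),(20,70),(60,180),(100,270),(185,50),(205,130),(225,200)])
E
```

```text
side (735, 150) [-0.045  0.047  0.295]
side (700, 240) [-0.048  0.042  0.072]
side (660, 360) [-0.061  0.119 -0.237]
side (630, 440) [0.231 0.585 0.213]
side (610, 490) [0.218 0.6   0.099]
scene (40, 40) [0.256 0.558 0.481]
scene (70, 120) [0.248 0.558 0.365]
scene (105, 210) [0.23  0.586 0.183]
scene (125, 300) [0.18  0.541 0.017]
scene (20, 70) [0.213 0.582 0.443]
scene (60, 180) [0.201 0.573 0.268]
scene (100, 270) [0.175 0.474 0.161]
scene (185, 50) [0.435 0.535 0.426]
scene (205, 130) [0.435 0.535 0.29 ]
scene (225, 200) [0.437 0.536 0.137]
```

```bash
python3 - <<'E'
from h import *
from plant import robot
fr=pickle.load(open("f0.pkl","rb"))
a=fr["scene"]["image"][0:260,0:170];b=fr["side"]["image"][60:384,370:512]
w=robot.grab_frame("wrist")["image"]
R=lambda i,h:cv2.resize(i,(int(i.shape[1]*h/i.shape[0]),h),interpolation=cv2.INTER_CUBIC)
cv2.imwrite("pics/c.png",np.hstack([R(a,540),R(b,540),R(w[:,100:412],220+0).repeat(1,0) if 0 else cv2.copyMakeBorder(R(w,140),0,400,0,0,cv2.BORDER_CONSTANT)])[...,::-1][:, :800])
E
```

```text
(no output)
```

View pics/c.png

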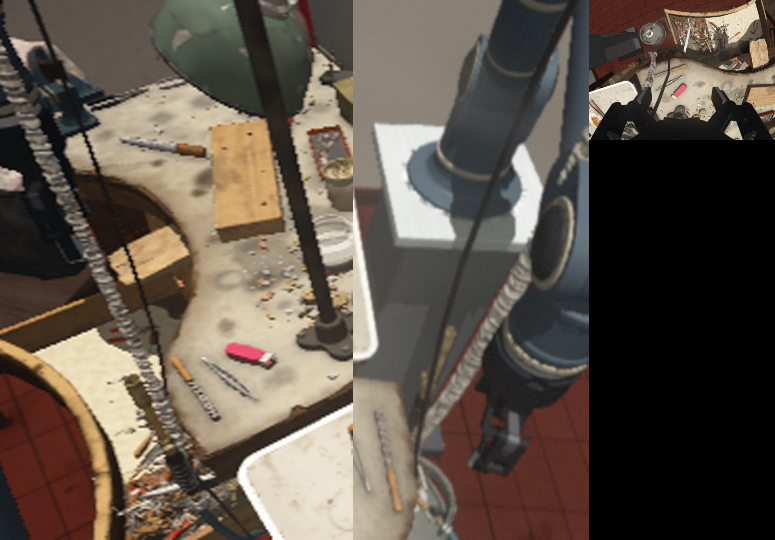

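Crop c shows a hanging flex-shaft hose at about (0.20, 0.57) and a thin cable at about (0.25, 0.56). Both stand just inside the gripper, between it and the jig. I'll swing the base away, retract to r ≈ 0.43, then sweep inside the hose (r ≥ 0.57). First I'll check the space on the far side.

```bash
python3 - <<'E'
from h import *
from plant import robot
fr=pickle.load(open("f0.pkl","rb"))
w=robot.grab_frame("wrist")
v,u=np.indices(w["range_z"].shape);du,dv=u-w["cx"],v-w["cy"];r=np.hypot(du,dv);th=r/w["fx"];z=w["range_z"]
ok=(th<1.3)&(z>0);s=np.tan(np.minimum(th,1.3))*z/np.maximum(r,1e-9)
W=((np.stack([du*s,dv*s,z],-1)-w["t"])@w["R"])[ok]
for n,Q in(("sc+si",np.concatenate([cloud(x).reshape(-1,3) for x in fr.values()])),("wrist",W)):
    print(n,"rows x, cols y .2.. .9")
    Q=Q[Q[:,2]<1.2]
    for x in np.arange(-.3,.4,.05):
        print("%5.2f"%x,*["%4d"%(100*Q[k,2].max()) if (k:=(abs(Q[:,0]-x-.025)<.025)&(abs(Q[:,1]-y-.025)<.025)).any() else "   ." for y in np.arange(.2,.95,.05)])
s=robot.sense()["joint_pos"];
for az in(1.5,1.2,.9,.6):
    q=robot.inverse_kinematics([.44*np.cos(az),.44*np.sin(az),.25],[np.pi,0,2.844-1.273+az]);print(az,None if q is None else np.round(q,2))
E
```

```text
sc+si rows x, cols y .2.. .9
-0.30  -90  -90  -91  -90    .    .    .    .    .    .    .  -91  -91    .  -91
-0.25  -90  -90  -90  -91    .    .    .    .    .    .    .  -91  -90  -90  -90
-0.20  -91  -91  -90  -91    .    .    .    .    .  -91  -91  -90  -90  -91  -90
-0.15  -91    .    .  -72  -72    .    .    .    .  -90  -90  -90  -90  -90  -90
-0.10    .    .  -59  -59  -59  -58    .    .  -34  -34  -91  -90  -91  -91  -91
-0.05    .    .  -59  -58  -55  -58    .    .  -34  -34  -34  -34  -91  -91  -91
-0.00    .    .    .  -49  -49  -66    .    .  -34  -36  -33  -33  -34  -34  -34
 0.05   59    .    .    .    .    .    .    .  -33  -32  -31  -32  -34  -35  -34
 0.10   62  -91  -69  -68  -68  -90  -90  -90  -34  -29  -30  -31  -35  -37  -35
 0.15  -90  -90   67   67   65   64   10   37   43   47  -32  -32  -31  -38  -34
 0.20    0    0    0    0    0   62   62   61   60   57   34  -39  -89  -90  -90
 0.25    0    0    0    0    0    0    0   72   54   54    0    0    .    .   -4
 0.30    0    0    0    0    0    0    0    1    1    0    0    0    0    0    0
 0.35    4    6   
[... 717 characters left out ...]
31  -32  -34  -34  -34
 0.10  -91  -91  -59  -59  -59   -5  -91  -91  -34  -29  -29  -31  -33  -35  -34
 0.15  -91  -91  -91  -91  -91   16    6   34   33   33  -29  -32  -31  -35  -34
 0.20    0    0    0    0    0    0    1   31   11   33   34  -34  -31  -31  -33
 0.25    0    0    0    0    0    0    0    1    1    0    0    0  -34  -35   -4
 0.30    0    0    0    0    0    0    0    1    1    0    0    0    0    0    0
 0.35    .    .    6    .   -1    0    0    1    0    0    0    0    0    3    3
1.5 [-1.43  0.08 -0.18  2.04  0.02  1.02 -0.11]
1.2 [-1.25  0.08 -0.05  2.05  0.    1.02 -0.1 ]
0.9 [-1.08  0.07  0.09  2.05 -0.01  1.02 -0.09]
0.6 [-0.93  0.07  0.25  2.06 -0.02  1.02 -0.07]
```

The far side is free. The handpiece leans inwards below z ≈ 0.2, so I'll pass over it at z ≈ 0.33.

```bash
python3 - <<'E'
from plant import robot
import numpy as np
def st(n):
    s=robot.sense();print(n,round(s["t"],2),s["tcp_pos"].round(3),s["tcp_rot"].round(3),np.round(s["joint_pos"],2),s["wrist_force"].round(1))
q=np.array(robot.sense()["joint_pos"])
q[0]-=.3;robot.move_joints(q);st("swung")
p=robot.sense()["tcp_pos"];u=p[:2]/np.hypot(*p[:2])
robot.move_straight([*(u*.45),.33],vel=.15);st("in")
q=np.array(robot.sense()["joint_pos"]);q[0]+=1.573-np.arctan2(.297,.36)-0.0;robot.move_joints(q);st("swept")
robot.grip(0.0);st("shut")
print(robot.nose_length)
f=robot.grab_frame("side");import cv2;cv2.imwrite("pics/s2.png",cv2.resize(f["image"][...,::-1],None,fx=1.5,fy=1.5))
E
```

```text
swung 1.02 [0.001 0.675 0.242] [-3.140e+00  2.000e-03  3.141e+00] [-1.6   0.47 -0.05  1.53  0.03  1.14 -0.08] [1.6 0.5 1. ]
in 2.78 [0.001 0.45  0.33 ] [-3.14  -0.    -3.139] [-1.59  0.03 -0.08  1.91  0.    1.21 -0.09] [-0.5 -0.3 -0.5]
swept 4.22 [0.348 0.286 0.33 ] [-3.14  -0.     2.263] [-0.71  0.03 -0.08  1.91  0.    1.21 -0.09] [ 0.5  0.6 -0.3]
shut 4.98 [0.349 0.285 0.33 ] [-3.14   0.     2.261] [-0.71  0.03 -0.08  1.91  0.    1.21 -0.09] [-0.3 -0.1 -0.2]
0.011
```

View pics/s2.png

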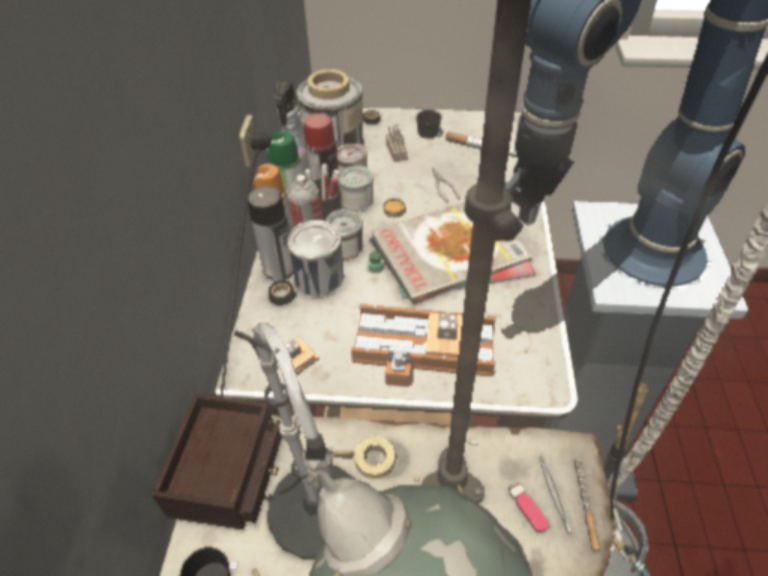

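Clear of the hose, with nothing disturbed and the gripper shut at (540,185). Now I'll descend behind the board and push.

```bash
cat > j.py <<'E'
from plant import robot
import numpy as np
p=(.492,.2898,-.058);ORI=[np.pi,0,np.pi-.058]
c,s=np.cos(p[2]),np.sin(p[2])
W=lambda x,y,z:[p[0]+c*x-s*y,p[1]+s*x+c*y,z]
def jig(X): d=np.array(X[:2])-p[:2];return np.array([c*d[0]+s*d[1],-s*d[0]+c*d[1],X[2]])
def st(n):
    q=robot.sense();print(n,round(q["t"],2),jig(q["tcp_pos"]).round(4),q["wrist_force"].round(1),flush=True)
E
python3 - <<'E'
from j import *
robot.goto(W(-.128,0,.14),ORI);st("above")
robot.move_straight(W(-.128,0,.053),vel=.08);st("down")
print(robot.move_straight(W(-.095,0,.053),vel=.02,contact_N=2.5));st("touch")
x=jig(robot.sense()["tcp_pos"])[0]
# push to ~8 mm short of home
for d in(.04,.08):
    print(robot.move_straight(W(x+d,0,.053),vel=.04,contact_N=20));st("push")
E
```

```text
above 5.82 [-0.1274  0.0007  0.1407] [ 0.1  0.9 -0.3]
down 7.05 [-0.1277  0.0003  0.0534] [ 0.7 -0.2  0.3]
True
touch 8.13 [-0.1058 -0.0003  0.0526] [ 0.8 -0.6 -0.6]
False
push 9.29 [-0.0659 -0.0003  0.0528] [-2.6 -0.2 -1.2]
False
push 10.44 [-0.0255 -0.      0.0532] [-1.9 -0.  -1.7]
```

```bash
python3 - <<'E'
from j import *
from h import *
for x in(-.019,-.016,-.013,-.010):
    h=robot.move_straight(W(x,0,.053),vel=.012,contact_N=8);st("push%s"%h)
    if h: break
robot.sleep(.3);st("hold")
robot.move_straight(W(-.06,0,.053),vel=.08);robot.move_straight(W(-.10,0,.16),vel=.15);st("away")
f,g=robot.grab_frame("scene"),robot.grab_frame("side");pickle.dump((f,g),open("f1.pkl","wb"))
Q=np.concatenate([cloud(x).reshape(-1,3) for x in(f,g)]);j=np.array([jig(q) for q in Q])
m=(abs(j[:,1])<.03)&(j[:,0]>-.03)&(j[:,0]<.11)
for lo,hi in((.034,.046),(.0465,.061),(.066,.09)):
    k=m&(j[:,2]>lo)&(j[:,2]<hi);print(lo,k.sum(),np.percentile(j[k,0],[3,97]).round(3),np.median(j[k,2]).round(4))
a=cv2.resize(f["image"][155:245,160:275],None,fx=5,fy=5,interpolation=cv2.INTER_CUBIC)
cv2.imwrite("pics/d.png",a[...,::-1])
E
```

```text
pushTrue 10.77 [-0.0257 -0.0003  0.0527] [-0.4 -0.  -0.5]
hold 11.07 [-0.0273 -0.001   0.0518] [-0.1  0.4 -0.7]
away 12.53 [-0.1    -0.0004  0.1594] [-0.3 -0.7  0.9]
0.034 108 [-0.014  0.07 ] 0.0452
0.0465 528 [-0.013  0.074] 0.0486
0.066 373 [-0.011  0.056] 0.0803
```

View pics/d.png

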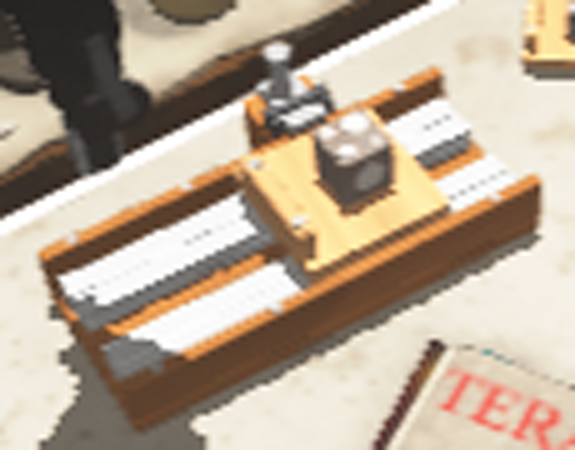

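The board has moved forward and is still riding (top at 0.0486 m), about 10 mm short. The contact stop was most likely stick friction. I'll continue the push with a higher threshold.

```bash
python3 - <<'E'
from j import *
from h import *
robot.move_straight(W(-.06,0,.06),vel=.15);robot.move_straight(W(-.04,0,.053),vel=.06);st("behind")
h=robot.move_straight(W(-.0105,0,.053),vel=.02,contact_N=15);st("push%s"%h)
robot.sleep(.3);st("hold")
robot.move_straight(W(-.06,0,.053),vel=.08);robot.move_straight(W(-.10,0,.16),vel=.15);st("away")
f,g=robot.grab_frame("scene"),robot.grab_frame("side");pickle.dump((f,g),open("f2.pkl","wb"))
Q=np.concatenate([cloud(x).reshape(-1,3) for x in(f,g)]);j=np.array([jig(q) for q in Q])
m=(abs(j[:,1])<.03)&(j[:,0]>-.03)&(j[:,0]<.11)
for lo,hi in((.034,.046),(.0465,.061),(.066,.09)):
    k=m&(j[:,2]>lo)&(j[:,2]<hi);print(lo,k.sum(),np.percentile(j[k,0],[3,97]).round(3),np.median(j[k,2]).round(4))
a=cv2.resize(f["image"][155:245,160:275],None,fx=5,fy=5,interpolation=cv2.INTER_CUBIC)
cv2.imwrite("pics/e.png",a[...,::-1])
E
```

```text
behind 14.0 [-0.0398 -0.0002  0.0529] [-1.4 -0.2  0.3]
pushFalse 15.62 [-0.0135 -0.0001  0.0527] [-7.7  0.2  5.9]
hold 15.93 [-0.0135 -0.0001  0.0527] [-9.1  0.8  5.6]
away 17.6 [-0.1    -0.0005  0.1594] [ 0.1  0.5 -0.9]
0.034 589 [-0.001  0.086] 0.0398
0.0465 260 [-0.003  0.064] 0.0565
0.066 268 [0.036 0.068] 0.0733
```

View pics/e.png

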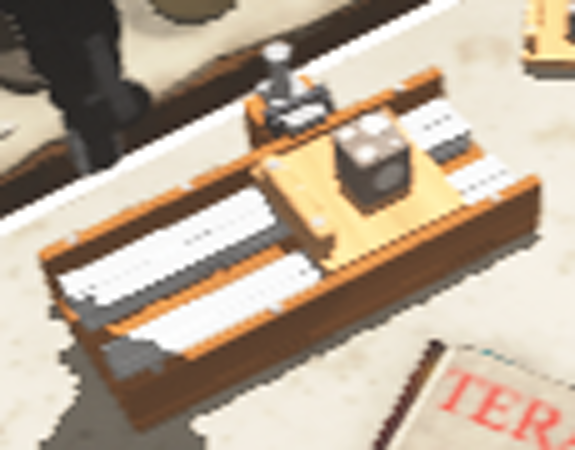

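The board is down (top at 0.0398 m, rear face at about -0.003) and pressed against the notch wall. Now the bolt.

```bash
python3 - <<'E'
from j import *
from h import *
robot.move_straight(W(-.1,.02,.2),vel=.15)
robot.move_straight(W(.04,.13,.2),vel=.15);st("over")
robot.move_straight(W(.04,.13,.071),vel=.1);st("down")
h=robot.move_straight(W(.04,.09,.071),vel=.03,contact_N=15);st("push%s"%h)
if not h:
    h=robot.move_straight(W(.04,.078,.071),vel=.02,contact_N=15);st("push%s"%h)
robot.sleep(.3);st("hold")
robot.move_straight(W(.04,.13,.071),vel=.1);robot.move_straight(W(.04,.13,.2),vel=.15)
robot.move_straight(W(-.1,.02,.24),vel=.2);st("away")
f,g=robot.grab_frame("scene"),robot.grab_frame("side");pickle.dump((f,g),open("f3.pkl","wb"))
Q=np.concatenate([cloud(x).reshape(-1,3) for x in(f,g)]);j=np.array([jig(q) for q in Q])
k=(j[:,1]>.05)&(j[:,1]<.11)&(abs(j[:,0]-.04)<.02)&(j[:,2]>.066)&(j[:,2]<.09);print("post",k.sum(),j[k].mean(0).round(4))
m=(abs(j[:,1])<.03)&(j[:,0]>-.03)&(j[:,0]<.11)&(j[:,2]>.034)&(j[:,2]<.046);print(np.percentile(j[m,0],[3,97]).round(3),np.median(j[m,2]).round(4))
a=cv2.resize(f["image"][155:245,160:275],None,fx=5,fy=5,interpolation=cv2.INTER_CUBIC)
b=cv2.resize(g["image"][195:262,228:338],None,fx=5,fy=5,interpolation=cv2.INTER_CUBIC)[:, :225]
cv2.imwrite("pics/f.png",np.hstack([a,cv2.copyMakeBorder(b,0,450-b.shape[0],0,0,cv2.BORDER_CONSTANT)])[...,::-1])
E
```

```text
over 19.48 [0.0395 0.1296 0.1999] [ 0.4 -0.7 -0. ]
down 20.93 [0.0404 0.1304 0.0718] [-0.1 -0.2  0.1]
pushFalse 22.41 [0.04  0.09  0.071] [ 0.5  2.5 -0.1]
pushTrue 22.91 [0.0398 0.0873 0.0715] [1.  2.9 0.5]
hold 23.21 [0.0398 0.0874 0.0713] [0.9 1.4 1.2]
away 25.85 [-0.0993  0.0205  0.2398] [-0.9  0.4 -0.1]
post 60 [0.0396 0.0647 0.076 ]
[-0.001  0.086] 0.0397
```

View pics/f.png

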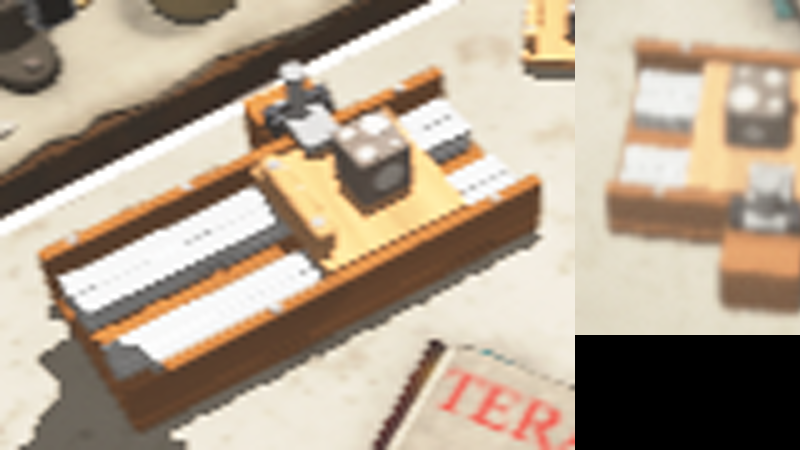

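The bolt plate now reaches over the board's edge, with the post at y ≈ 0.065. The contact stop came just before the predicted end of travel, so I'll push once more to confirm before handing in.

```bash
python3 - <<'E'
from j import *
from h import *
def post(fs,n):
    Q=np.concatenate([cloud(x).reshape(-1,3) for x in fs]);j=np.array([jig(q) for q in Q])
    k=(j[:,1]>.05)&(j[:,1]<.11)&(abs(j[:,0]-.04)<.02)&(j[:,2]>.066)&(j[:,2]<.09);print(n,k.sum(),j[k].mean(0).round(4))
    m=(abs(j[:,1])<.03)&(j[:,0]>-.03)&(j[:,0]<.11)&(j[:,2]>.034)&(j[:,2]<.046);print(np.percentile(j[m,0],[3,97]).round(3),np.median(j[m,2]).round(4))
post(pickle.load(open("f2.pkl","rb")),"before")
robot.move_straight(W(.04,.13,.2),vel=.2)
robot.move_straight(W(.04,.11,.071),vel=.12)
h=robot.move_straight(W(.04,.080,.071),vel=.02,contact_N=20);st("push%s"%h)
robot.sleep(.3);st("hold")
robot.move_straight(W(.04,.13,.071),vel=.1);robot.move_straight(W(.04,.13,.2),vel=.15)
robot.move_straight(W(-.1,.02,.24),vel=.2);st("away")
post([robot.grab_frame(n) for n in("scene","side")],"after")
E
```

```text
before 59 [0.0394 0.0836 0.0759]
[-0.001  0.086] 0.0398
pushFalse 29.9 [0.0399 0.0867 0.0717] [ 3.1 12.6 -5.9]
hold 30.2 [0.0399 0.0867 0.0717] [ 2.7 11.7 -7.7]
away 32.92 [-0.0993  0.0205  0.2398] [ 1.   0.2 -0.3]
after 59 [0.0397 0.0647 0.0763]
[-0.001  0.086] 0.0397
```

The bolt is at its stop: the post moved 19 mm and held against about 12 N. The board is home and the arm is clear.

```bash
python3 -c "
from plant import robot
print(robot.close_job())"
```

```text
the job is handed in; nothing more can be done
None
```

The job is handed in with no verdict returned: by the camera measurements the board is down in the notches, the bolt is fully in over its edge, and the arm is clear at about 33 s; I planned every move clear of the bystanders but did not re-measure them at the end.

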